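Drop a tin from the feed chute, tilt out the bin and put the tin in the bowl

TASK

Draw the slide gate of the tin dispenser out sideways until it hits its end stop, so that the tin in the chute drops into the bin below. Then tilt the bin fully forward on its bottom pivot so that the tin rolls to the front, take the tin out and set it gently in the steel bowl where that stands; leave the gate drawn out, the bin tilted forward and the bowl upright. Do not disturb the other things on the table.

Things in the scene. Friction and masses are not known exactly. Their poses are not given: they have to be found in the camera images.
- dispenser: Fixed steel tin dispenser on the table, 190 mm deep, 152 wide, 310 tall; its front faces the robot. Origin on the table under the bin's pivot, mid width; x to its back, y to its left seen from the robot, z up. 6 mm side cheeks at y = +-68 to 74 mm, 158 mm high behind x = 65 mm, 56 mm high in front of that. Nothing overhangs the bin in front of x = 65 mm.
- chute_top (a point): Middle of the mouth of the dispenser's square upright chute, 282 mm above the table, over its back part. Chute outside 90 mm (x) by 74 mm (y), from 177 mm above the table up, with flaps at the top flaring to 60 mm either side; a slot in its front shows the tin, which lies on the gate at the chute's foot. Axes as the dispenser's.
- gate (a joint): Travel of the slide gate under the chute, m: 0 = shut, 0.08 = fully out against its end stop. Slides along the dispenser's +y (left) and stays where it is left; friction about 3 N plus that of the tin on it. The tin drops only when the gate is nearly all the way out.
- gate_grip (a point): Grip point on the gate's upright dark grip plate, left of the chute: 66 mm long in dispenser x, 12 mm thick in y; its top 20 mm above this point, the flat gate tongue it stands on 31 mm below. Moves with the gate; at gate = 0 it is at (50, 125, 206) mm in the dispenser's frame, axes alike. Pinch it from above across its thickness.
- bin (a joint): Tilt of the bin, rad: 0 = shut (upright), 0.8 = fully forward against its stop, top toward the robot. Stiff friction hinge: fully forward it stays when let go; part way it may swing back. About 6 to 16 N at the bar tilts it.
- bin_corner (a point): White tilt-out bin low in the dispenser, 130 mm wide (124 inside), 158 deep. Origin on its bottom front pivot, mid width; x back, z up along the front panel (inner face x = 0, top z = 88 mm), turning with it. Floor falls 0.12 rad to the back when shut; two fore-aft ribs on it, 26 mm high, 69 mm apart: grip above them. Fully forward, the tin rolls to the front: centre about (38, 0, 37) mm here.
- bin_grip (a point): Middle of the bin's horizontal round pull bar (dark, 10 mm thick, 90 mm long along y): at (-43, 0, 112) mm in the bin's frame, 24 mm above the panel's top. Moves with the bin on an arc of 120 mm radius about point bin_hinge. Gap behind the bar 34 mm (26 mm at the panel's top lip). Can be pinched or hooked from above.
- tin_center (a point): Centre of the short wide food tin, 75 mm diameter, 58 mm long, about 0.25 kg (varies). Lies on its side in the chute on the gate, axis along the dispenser's y, and keeps that axis within about 0.15 rad in the bin, so the upper half of its flat ends can be gripped, 58 mm apart. Site z = the tin's axis.
- tin: The same tin; origin at the middle of one flat end, z along its axis.
- bin_hinge (a point): Point on the bin's pivot axis, mid width: 40 mm above the table over the dispenser's origin; the axis runs along the dispenser's y. Axes as the dispenser's.
- bowl: Loose plain steel mixing bowl, 190 mm across the rim, 82 mm tall, flat inner floor about 76 mm across 2 mm above the table, walls flaring. Origin at the centre of its underside, z up. Stands on the table to the right of the dispenser.
- salt_box: Bystander: open-topped cardboard salt box, 118x62x193 mm, behind the bowl. Origin under its centre.
- squeeze_sauce: Bystander: squeeze bottle, 47x78x204 mm, behind the bowl. Origin under its centre.
- dressing_jar: Bystander: big open jar, 158 mm wide, 245 mm tall, at the left. Origin under its centre.
- deli_white: Bystander: white lidded tub, 119 mm wide, 65 mm tall, front left. Origin under its centre.
- jar_lid: Bystander: white jar lid, 75 mm wide, 21 mm tall, front left. Origin under its centre.
- ramekin_1: Bystander: small white cup, 65 mm wide, 40 mm tall, front left beside the dispenser. Origin under its centre.
- tongs: Bystander: kitchen tongs, 316 mm long, 36 mm high, lying at the front left. Origin under the middle.
Things that resemble listed ones, but are neither listed nor needed, are in the scene too. Of the things that look like the bowl, take the one that is farthest from the robot's base at the start.

How it is judged:
By the outcome, as a careful person would: the job done as asked, in the order asked, and still so for the second after the job is handed in, with the robot touching nothing.
It also fails if it takes over 72 s, if anything falls off the work surface, if the arm or the gripper's body presses on something with over 40 N, if the wrist force passes 120 N, or if a joint passes its speed limit or range.

ROBOT

A 6-joint arm with a two-finger parallel gripper is mounted at the origin on a cart in front of the work surface, level with it; the furniture and walls round the work are solid. World frame = base frame: x ahead of the robot, y to its left, z up, the work surface at z = 0. Lengths are in m, angles in degrees, forces in N, time in s.
With the tool pointing down it reaches from about 0.35 to 0.875 m from the base axis. Payload 4.2 kg.
Tool frame: the origin (TCP) lies midway between the tips of the shut fingers; the grasp point (between the pads) lies 19 mm behind it (r.pinch_z is the distance from the TCP to the grasp point, in m); z points along the fingers, y is the line along which they close (so a half turn about z gives the same grasp; the last joint's range is limited). The gripper opens to 87 mm and grips with 3 to 60 N. Pads are 19 mm wide; open, the fingers measure 117 mm over their backs; the gripper's body (75 mm by 190 mm) begins 51 mm behind the grasp point.
Start: joints at [-51.131, 22.042, 0.453, 0, -68.411, -14.817], TCP at [0.255, -0.571, 0.223] pointing down, gripper open.
Joint ranges: [-179.83, 179.83], [-69.29, 118.12], [-61.27, 80.66], [-181.25, 117.63], [-171.15, -9.14], [-177.46, 177.46]. Speed limits (degrees/s): [159.86, 159.86, 180, 180, 180, 180].

INTERFACE

Orientations are given as a 3x3 rotation matrix whose columns are the frame's x, y, z axes.
In Python, from station import r, imaging, models gives the robot as it stands. The module is installed in compiled form; this text tells all that it offers.
- The arm moves only by the tool apply_moves, never from a script. Its argument "moves" is a list of rows, each a list of 2 entries, a list of its own where there are three numbers: the shift along the tool's x, y, z in m, then the turn about the tool's z in degrees. A call has 1 to 5 rows; each row shifts and turns the commanded pose from where the row before left it, along the tool's axes as they then stand; what a row does not reach is not made up. A row lasts 1/12 s, in which the tool goes at most 41.7 mm and 7.16 degrees, less where a joint would pass 70% of its speed; a pose out of reach is approached as far as the arm can. A call is refused whole if a number of a shift passes 0.0417 or a number of a turn 7.16, either way. A call with a gripper value outside its range is refused whole. "hand" is the finger opening in m, from 0 to 0.087, set as the call begins (left out, the last holds). The fingers move at their own pace and stop on an object; the grip force is fixed at half the most. Time passes only in rows, so rows that do not move let the fingers close. It gives the time, the measured TCP pose, the force, the opening and the grip force at its end, in the units of the state.
- r.sense(): the state, without advancing time (a new reading comes with each control period).
- imaging.capture(name): name is "scene" or "side" or "wrist"; returns a dict with "frame" (480x640x3 uint8, blue, green, red), "intrinsics" (3x3 intrinsics, pixels), "dist" ([k1, k2, p1, p2, k3] as OpenCV has them; the pictures are not rectified), "eye" and "orientation" of the camera in the world. Camera axes: x right, y down, z forward; pixel columns grow to the right and rows downward; lengths in m; the calibration is good to about 2 mm. A picture is of the moment at which its call begins. There is no depth.
- r.finish_job(): hands the job in; it is judged then, once.
Trained networks look in a picture, given as the dict that the camera call returned (one of the last four; its "shot" number tells which), for a name from the list of things; names that differ only in an ending like _2 or _b are one class to them, and where a whole thing is asked for, a point or a joint stands for the part that bears it (a point fixed in the world has none). Each returns a list of dicts, best first, with "confidence" (0 to 1); they miss things now and then, are a little off and sometimes report something else, mostly with a low value. They report only what shows in the picture. A call takes as long as a camera call. They do not tell look-alikes from the thing itself.
- models.cut_out(picture, target): "region" (480x640 bool, what is visible of it) and "extent" ([left, top, width, height] as shares, 0 to 1, of the picture: columns of its width, rows of its height, round what is visible of it).
- models.place_of(picture, target): "at" ([column, row] as shares, 0 to 1, of the picture: columns of its width, rows of its height: a listed point, or the origin of a listed thing).
The state is a dict: "time_s": time; "joints": joint angles; "joint_velocities": joint speeds; "effort": joint torques, N m; "tcp_pos": TCP position; "ee_rot": TCP orientation; "wrist_force": force on the tool from outside, world axes, zero at the start; "moment": the same for the moment, N m; "gripper_width": opening from 0.0 (shut) to 1.0 (fully open); "gripper_force": force on a finger pad.
Only numpy, scipy, OpenCV 4.12 (cv2) and the standard library are available. Lean on these libraries where they do the work, as an engineer would, in place of code of your own. Each camera call takes 0.05 s, during which the arm holds its last target. There are 200 camera calls.

## Working session

There is one attempt and no reset: what is moved stays moved. The work goes in short steps, Python scripts to look and compute and a tool call to move; the robot and the scene stay as the last step left them, time stands still between calls to the robot, and variables do not carry over. Pictures are saved under pics/ and viewed, at most 10 in all, crops included, and the job is handed in when it is done.

Besides the shell and the picture viewer there is one more tool, called as a command line: name --argument value ..., lists and objects as JSON in quotes. apply_moves: Moves the arm, as the interface text tells. Its arguments: {"type":"object","properties":{"moves":{"type":"array"},"hand":{"type":"number"}},"required":["moves"]}

```bash
mkdir -p pics
cat > h.py <<'E'
from station import r, imaging, models
import numpy as np, cv2
def ray(p,uv):
    u=cv2.undistortPoints(np.array([[uv]],float),np.array(p['intrinsics'],float),np.array(p['dist'],float))[0,0]
    d=np.array(p['orientation'])@np.array([u[0],u[1],1]); return np.array(p['eye']),d/np.linalg.norm(d)
def onz(p,uv,z):
    e,d=ray(p,uv); return e+d*(z-e[2])/d[2]
def tri(rs):
    A=sum(np.eye(3)-np.outer(d,d) for e,d in rs); b=sum((np.eye(3)-np.outer(d,d))@e for e,d in rs)
    x=np.linalg.solve(A,b); return x,[np.linalg.norm(np.cross(x-e,d)) for e,d in rs]
def proj(p,X):
    R=np.array(p['orientation']); t=-R.T@np.array(p['eye'])
    return cv2.projectPoints(np.array(X,float).reshape(-1,3),cv2.Rodrigues(R.T)[0],t,np.array(p['intrinsics'],float),np.array(p['dist'],float))[0].reshape(-1,2)
def place(p,n):
    return [(round(d['confidence'],2),np.array(d['at'])*[640,480]) for d in models.place_of(p,n)]
E
python3 - <<'E'
from h import *
np.set_printoptions(precision=3,suppress=True)
P={n:imaging.capture(n) for n in("scene","side")}
for n,p in P.items():
    cv2.imwrite(f'pics/{n}0.png',p['frame']); print(n,p['eye'])
    for t in("dispenser","chute_top","gate_grip","bin_grip","bin_hinge","bin_corner","tin_center","bowl","ramekin_1","salt_box","squeeze_sauce","dressing_jar"):
        print(t,[(c,u.round(1),onz(p,u,0)[:2] if t in("dispenser","bowl","ramekin_1","salt_box","squeeze_sauce","dressing_jar") else '') for c,u in place(p,t)[:3]])
for t in("chute_top","gate_grip","bin_grip","bin_hinge","tin_center","bin_corner"):
    a=[place(p,t) for p in P.values()]
    if all(a): print(t,tri([ray(p,q[0][1]) for p,q in zip(P.values(),a)]))
s=r.sense();print(s['tcp_pos'],s['ee_rot'],s['time_s'],r.pinch_z)
E
```

```text
scene [-0.574  0.714  0.883]
dispenser [(0.68, array([317.2, 294.9]), array([0.562, 0.071]))]
chute_top [(0.84, array([294.6, 180.1]), '')]
gate_grip [(0.61, array([262.2, 227.7]), '')]
bin_grip [(0.79, array([327.3, 255.1]), '')]
bin_hinge [(0.84, array([317.6, 279.6]), ''), (0.26, array([377.8, 243.4]), ''), (0.23, array([296.9, 205.4]), '')]
bin_corner [(0.78, array([316.9, 279.5]), '')]
tin_center [(0.68, array([296.1, 206.7]), ''), (0.31, array([442.4, 265.2]), '')]
bowl [(0.97, array([396.2, 297.7]), array([ 0.451, -0.114])), (0.85, array([442.6, 268.1]), array([ 0.515, -0.329]))]
ramekin_1 [(0.73, array([328.9, 250.8]), array([ 0.758, -0.078])), (0.68, array([294.1, 180.5]), array([ 1.307, -0.235])), (0.58, array([310.5, 340.6]), array([0.396, 0.181]))]
salt_box [(0.56, array([379.5, 245.4]), array([ 0.716, -0.239])), (0.36, array([411.4, 234.9]), array([ 0.727, -0.373]))]
squeeze_sauce [(0.96, array([415.6, 237.4]), array([ 0.707, -0.375]))]
dressing_jar [(0.56, array([157.6, 331.6]), array([0.602, 0.495]))]
side [0.136 0.996 0.734]
dispenser [(0.71, array([285.8, 286.8]), ar
[... 862 characters left out ...]
64(0.00042819239422612563)])
gate_grip (array([0.608, 0.207, 0.218]), [np.float64(0.000917608355684799), np.float64(0.0009176083556847328)])
bin_grip (array([0.531, 0.061, 0.141]), [np.float64(0.0016649572006781374), np.float64(0.0016649572006780524)])
bin_hinge (array([0.578, 0.062, 0.036]), [np.float64(0.0010351891605251328), np.float64(0.0010351891605250823)])
tin_center (array([0.691, 0.07 , 0.214]), [np.float64(0.0026830356749118064), np.float64(0.0026830356749117617)])
bin_corner (array([0.584, 0.06 , 0.036]), [np.float64(0.0017102147196540898), np.float64(0.0017102147196539044)])
[ 0.255 -0.571  0.223] [[-0.913 -0.408  0.   ]
 [-0.408  0.913  0.   ]
 [-0.    -0.    -1.   ]] 1.9 0.0187
```

View pictures.

View pics/scene0.png

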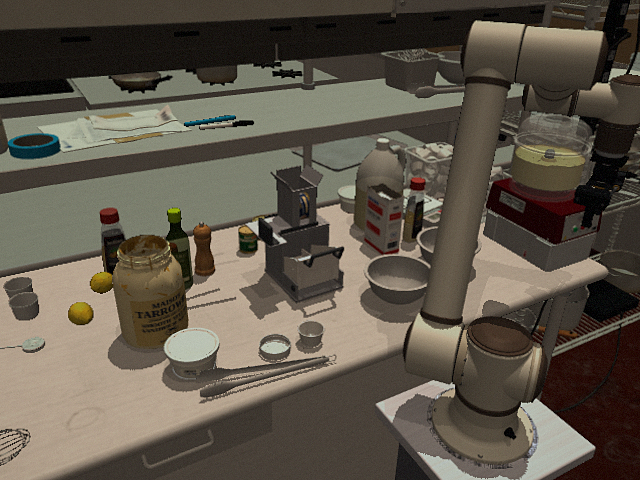

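View pics/side0.png

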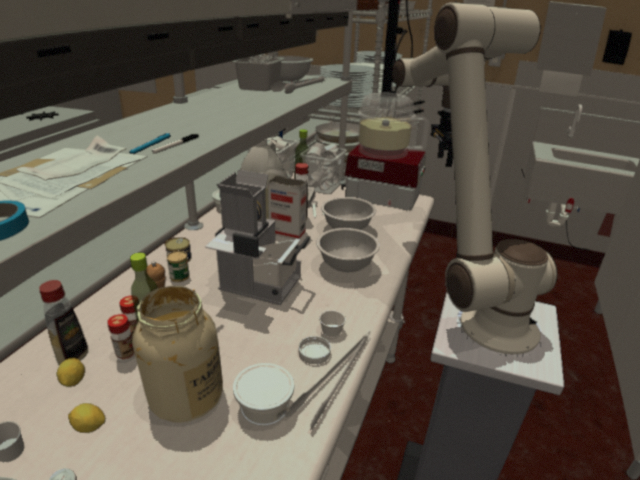

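```bash
cat > fit.py <<'E'
from h import *
from scipy.optimize import least_squares
np.set_printoptions(precision=3,suppress=True)
def Rz(a): return np.array([[np.cos(a),-np.sin(a),0],[np.sin(a),np.cos(a),0],[0,0,1]])
def w(q,X): return (Rz(q[2])@np.array(X,float).T).T+[q[0],q[1],0]
E
cat >> fit.py <<'E'
def draw(p,q,g=0,s=3,c=None,name=None):
    im=cv2.resize(p['frame'],None,fx=s,fy=s,interpolation=cv2.INTER_CUBIC)
    def pl(X,col):
        u=(proj(p,w(q,X))*s).astype(int); cv2.polylines(im,[u],False,col,1)
    for y in(-.074,.074): pl([[-.0,y,0],[0,y,.056],[.065,y,.056],[.065,y,.158],[.19,y,.158]],(0,255,0))
    G=[.05,.125+g,.206]
    pl([[G[0]+a,G[1]+b,.226] for a,b in((-.033,-.006),(.033,-.006),(.033,.006),(-.033,.006),(-.033,-.006))],(0,0,255))
    pl([[-.043,-.045,.152],[-.043,.045,.152]],(255,0,255)); pl([[0,-.065,.128],[0,.065,.128]],(255,255,0))
    pl([[q[3]+a,b,.177] for a,b in((.045,-.037),(-.045,-.037),(-.045,.037),(.045,.037))],(0,255,255))
    x0,y0,x1,y1=c; im=im[y0*s:y1*s,x0*s:x1*s]; cv2.imwrite(name,im); return im
E
python3 - <<'E'
from fit import *
P=[imaging.capture(n) for n in("scene","side")]
B={"bin_hinge":[0,0,.04],"bin_grip":[-.043,0,.152],"gate_grip":[.05,.125,.206],"dispenser":[0,0,0]}
obs=[]
for p in P:
    for t in list(B)+["chute_top"]:
        a=place(p,t)
        if a: obs.append((p,t,a[0][1]))
def f(q,full=False):
    e=np.array([proj(p,w(q,[B.get(t,[q[3],0,.282])]))[0]-u for p,t,u in obs])
    return e if full else e.ravel()
s=least_squares(f,[.58,.06,.05,.11],loss='soft_l1'); print(s.x,np.degrees(s.x[2]))
for (p,t,u),e in zip(obs,f(s.x,True)): print(t,e)
np.save('q.npy',s.x)
a=draw(P[0],s.x,0,4,(240,160,350,310),'pics/a.png'); b=draw(P[1],s.x,0,4,(200,165,320,315),'pics/b.png')
cv2.imwrite('pics/ab.png',cv2.resize(np.hstack([a,b]),(800,int(800*600/920))))
E
```

```text
[0.576 0.06  0.016 0.116] 0.9057907189103165
bin_hinge [-0.191  1.972]
bin_grip [-0.067 -5.126]
gate_grip [-1.16   2.391]
dispenser [ 0.804 -0.186]
chute_top [4.573 3.021]
bin_grip [ 1.386 -1.597]
gate_grip [-0.122  0.002]
dispenser [-1.912  1.583]
chute_top [-0.993 -2.75 ]
```

View pics/ab.png

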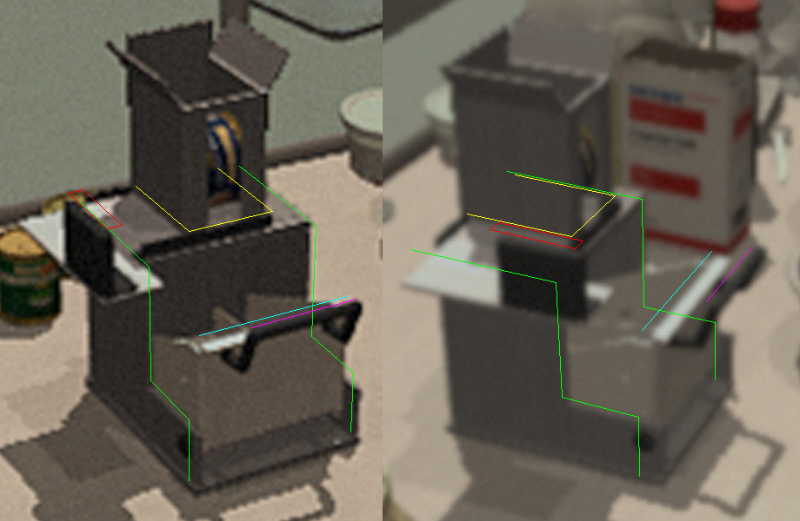

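apply_moves --moves '[[[0,0,-0.041],4.8],[[0,0,-0.041],4.8],[[0,0,-0.041],4.8],[[0,0,-0.041],4.8],[[0,0,-0.04],4.9]]' --hand 0.087

```text
time_s: 2.92
tcp_pos: [0.2544, -0.5703, 0.4292]
ee_rot: [[-1.0, 0.005, 0.001], [0.005, 1.0, -0.001], [-0.001, -0.001, -1.0]]
wrist_force: [1.3, -1.0, 0.7]
gripper_width: 1.0
gripper_force: 0.0
```

apply_moves --moves '[[[-0.015,0.038,0],0],[[-0.015,0.038,0],0],[[-0.015,0.038,0],0],[[-0.015,0.038,0],0],[[-0.015,0.038,0],0]]'

```text
time_s: 3.33
tcp_pos: [0.33, -0.379, 0.4266]
ee_rot: [[-1.0, 0.002, 0.0], [0.002, 1.0, -0.0], [-0.0, -0.0, -1.0]]
wrist_force: [0.7, -0.4, -0.2]
gripper_width: 1.002
gripper_force: 0.0
```

apply_moves --moves '[[[-0.015,0.038,0],0],[[-0.015,0.038,0],0],[[-0.015,0.038,0],0],[[-0.015,0.038,0],0],[[-0.015,0.038,0],0]]'

```text
time_s: 3.75
tcp_pos: [0.405, -0.1889, 0.427]
ee_rot: [[-1.0, 0.001, 0.001], [0.001, 1.0, -0.0], [-0.001, -0.0, -1.0]]
wrist_force: [1.1, -0.1, -0.3]
gripper_width: 0.997
gripper_force: 0.0
```

Run:
```python
from fit import *
s=r.sense();print(s['tcp_pos'],s['ee_rot'],s['time_s'],s['wrist_force'])
p=imaging.capture("wrist");print(p['eye'],p['orientation']); cv2.imwrite('pics/w1.png',p['frame'])
for t in("bowl","dispenser","gate_grip","bin_grip"): print(t,[(c,u,onz(p,u,0)) for c,u in place(p,t)])
```

```text
[ 0.405 -0.189  0.427] [[-1.     0.001  0.001]
 [ 0.001  1.    -0.   ]
 [-0.001 -0.    -1.   ]] 3.75 [ 1.142 -0.129 -0.284]
[ 0.323 -0.189  0.59 ] [[ 0.001  0.955  0.297]
 [ 1.    -0.001 -0.001]
 [-0.     0.297 -0.955]]
bowl [(0.92, array([365.632, 204.72 ]), array([ 0.453, -0.12 ,  0.   ])), (0.67, array([219.392, 258.192]), array([ 0.539, -0.348,  0.   ]))]
dispenser [(0.9, array([482.688, 276.192]), array([0.57, 0.07, 0.  ]))]
gate_grip [(0.44, array([531.52 , 291.216]), array([0.596, 0.151, 0.   ]))]
bin_grip [(0.61, array([531.904, 289.92 ]), array([0.594, 0.151, 0.   ]))]
```

apply_moves --moves '[[[-0.015,0.038,0],0],[[-0.015,0.038,0],0],[[-0.015,0.038,0],0],[[-0.015,0.038,0],0],[[-0.015,0.038,0],0]]'

```text
time_s: 4.42
tcp_pos: [0.4805, -0.0011, 0.4269]
ee_rot: [[-1.0, 0.004, 0.001], [0.004, 1.0, -0.0], [-0.001, -0.0, -1.0]]
wrist_force: [0.3, -0.6, 0.5]
gripper_width: 1.0
gripper_force: 0.0
```

apply_moves --moves '[[[-0.01,0.038,0],0],[[-0.01,0.038,0],0],[[0,0,0],0]]'

```text
time_s: 4.67
tcp_pos: [0.5021, 0.0785, 0.4246]
ee_rot: [[-1.0, -0.001, -0.002], [-0.001, 1.0, 0.0], [0.002, 0.0, -1.0]]
wrist_force: [0.7, -0.0, -1.1]
gripper_width: 0.996
gripper_force: 0.0
```

Run:
```python
from fit import *
p=imaging.capture("wrist");print(p['eye']); cv2.imwrite('pics/w2.png',cv2.resize(p['frame'],(800,600),interpolation=cv2.INTER_CUBIC))
import pickle; pickle.dump(p,open('w2.pkl','wb'))
for t in("dispenser","gate_grip","bin_grip","chute_top","bin_hinge"): print(t,[(c,u) for c,u in place(p,t)])
```

```text
[0.421 0.078 0.588]
dispenser [(0.61, array([311.296, 218.112]))]
gate_grip []
bin_grip [(0.68, array([306.304, 213.504])), (0.33, array([590.592, 128.592])), (0.3, array([391.296,  95.52 ]))]
chute_top [(0.96, array([312.   , 423.792]))]
bin_hinge [(0.95, array([310.976, 226.704])), (0.48, array([305.728, 212.784])), (0.25, array([311.424, 425.712]))]
```

View pics/w2.png

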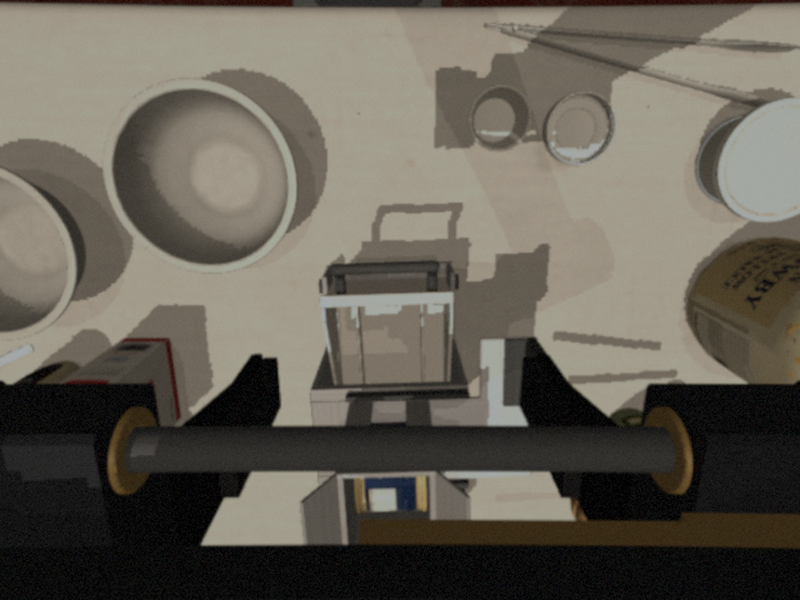

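```bash
cat > f2.py <<'E'
from fit import *
import pickle
W=pickle.load(open('w2.pkl','rb')); P=[imaging.capture(n) for n in("scene","side")]
S,D=P
obs=[(S,(271.3,229),lambda q:[.017,.131,.226]),(S,(258.7,218.4),lambda q:[.083,.131,.226]),
(D,(233.8,233.1),lambda q:[.083,.131,.226]),(D,(259.1,234.0),lambda q:[.017,.131,.226]),
(W,(262.4,216),lambda q:[-.043,-q[4],.152]),(W,(364,213),lambda q:[-.043,q[4],.152]),
(W,(257.6,241.6),lambda q:[q[5],-.065,.128]),(W,(362.4,236),lambda q:[q[5],.065,.128]),
(W,(312,423.8),lambda q:[q[3],0,.282]),(W,(311,226.7),lambda q:[0,0,.04])]
for p in P:
    for t,X in(("bin_hinge",[0,0,.04]),("chute_top",None)):
        a=place(p,t)
        if a: obs.append((p,a[0][1],(lambda X:(lambda q:X or [q[3],0,.282]))(X)))
def f(q,full=False):
    e=np.array([proj(p,w(q,[X(q)]))[0]-u for p,u,X in obs])
    return e if full else e.ravel()
s=least_squares(f,[.58,.06,.03,.11,.05,0],loss='soft_l1'); q=s.x; print(q,np.degrees(q[2])); print(f(q,True))
np.save('q.npy',q); print('gate',w(q,[[.05,.125,.206]]),'bar',w(q,[[-.043,0,.152]]))
a=draw(P[0],q,0,4,(240,160,350,310),'pics/a.png'); b=draw(P[1],q,0,4,(200,165,320,315),'pics/b.png'); c=draw(W,q,0,4,(240,170,450,320),'pics/c.png')
cv2.imwrite('pics/ab2.png',cv2.resize(np.hstack([a,b,c]),(800,273)))
E
python3 f2.py
```

```text
[ 0.569  0.066  0.04   0.126  0.056 -0.007] 2.319129020684139
[[-1.101 -0.836]
 [-0.315 -0.666]
 [-1.031  0.398]
 [-1.18   4.656]
 [-3.79   0.489]
 [-6.881 -0.287]
 [-1.321 -0.715]
 [ 1.085  0.843]
 [ 0.48  -0.329]
 [ 0.511 -1.336]
 [-0.812  1.15 ]
 [ 0.892  0.036]
 [ 1.633  2.444]
 [-3.251 -2.192]]
gate [[0.614 0.193 0.206]] bar [[0.526 0.064 0.152]]
```

View pics/ab2.png

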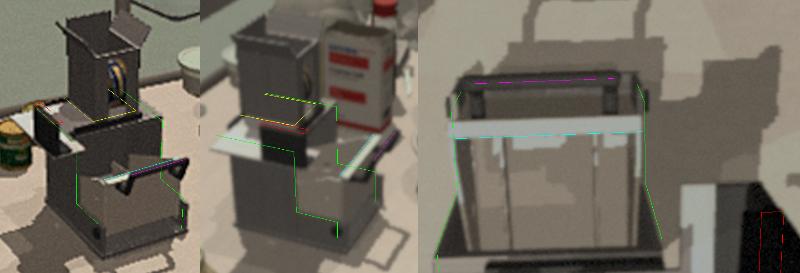

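apply_moves --moves '[[[-0.0235,0.0284,0],0],[[-0.0235,0.0284,0],0],[[-0.0235,0.0284,0],0],[[-0.0235,0.0284,0],-2.3],[[0,0,0.03],0]]'

```text
time_s: 5.68
tcp_pos: [0.6005, 0.194, 0.3991]
ee_rot: [[-0.999, -0.043, 0.011], [-0.043, 0.999, 0.004], [-0.011, 0.004, -1.0]]
wrist_force: [0.8, 0.1, 0.9]
gripper_width: 0.999
gripper_force: 0.0
```

apply_moves --moves '[[[0,0,0.035],0],[[0,0,0.035],0],[[0,0,0.02],0],[[0,0,0],0]]'

```text
time_s: 6.02
tcp_pos: [0.592, 0.1879, 0.3004]
ee_rot: [[-0.999, -0.039, -0.011], [-0.039, 0.999, -0.004], [0.011, -0.004, -1.0]]
wrist_force: [-0.7, -0.1, -0.9]
gripper_width: 1.002
gripper_force: 0.0
```

Run:
```python
from fit import *
import pickle
q=np.load('q.npy'); s=r.sense(); print(s['tcp_pos'],w(q,[[.032,.125,.189]]))
p=imaging.capture('side'); im=p['frame']
for z,c in((.306,(0,255,0)),(.206,(0,0,255))):
    pass
u=proj(p,w(q,[[.032,.125,.206],[.032,.125,.226]])); 
s2=np.array(s['tcp_pos'])
v=proj(p,[s2+[0,.0435,0],s2-[0,.0435,0],[s2[0],s2[1]+.0435,.2],[s2[0],s2[1]-.0435,.2]])
im=im.copy()
for a in u: cv2.circle(im,tuple(int(k) for k in a),1,(0,0,255),-1)
for a in v: cv2.circle(im,tuple(int(k) for k in a),1,(0,255,0),-1)
cv2.imwrite('pics/s3.png',cv2.resize(im[120:300,180:340],None,fx=3.3,fy=3.3,interpolation=cv2.INTER_CUBIC))
```

```text
[0.592 0.188 0.3  ] [[0.596 0.192 0.189]]
```

View pics/s3.png

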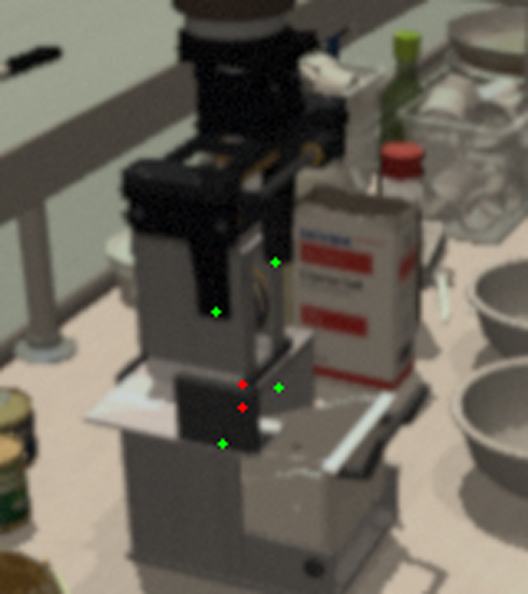

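apply_moves --moves '[[[-0.002,0.002,0.035],0],[[-0.002,0.002,0.035],0],[[0,0,0.03],0],[[0,0,0.011],0],[[0,0,0],0]]'

```text
time_s: 6.48
tcp_pos: [0.5979, 0.1924, 0.1944]
ee_rot: [[-0.999, -0.039, -0.003], [-0.039, 0.999, -0.002], [0.003, -0.002, -1.0]]
wrist_force: [-0.1, -0.1, 0.1]
gripper_width: 0.998
gripper_force: 0.0
```

apply_moves --moves '[[[0,0,0],0],[[0,0,0],0],[[0,0,0],0],[[0,0,0],0],[[0,0,0],0]]' --hand 0

```text
time_s: 6.9
tcp_pos: [0.5987, 0.193, 0.197]
ee_rot: [[-0.999, -0.039, 0.002], [-0.039, 0.999, 0.001], [-0.002, 0.001, -1.0]]
wrist_force: [0.4, -0.8, -0.2]
gripper_width: 0.705
gripper_force: 0.0
```

apply_moves --moves '[[[0,0,0.005],0],[[0,0,0],0],[[0,0,0],0],[[0,0,0],0],[[0,0,0],0]]'

```text
time_s: 7.32
tcp_pos: [0.5982, 0.1928, 0.1905]
ee_rot: [[-0.999, -0.039, -0.0], [-0.039, 0.999, -0.0], [0.0, -0.0, -1.0]]
wrist_force: [0.1, -0.3, -0.2]
gripper_width: 0.324
gripper_force: 0.0
```

apply_moves --moves '[[[0,0,0],0],[[0,0,0],0],[[0,0,0],0],[[0,0,0],0],[[0,0,0],0]]'

```text
time_s: 7.73
tcp_pos: [0.5982, 0.1934, 0.1906]
ee_rot: [[-0.999, -0.039, 0.0], [-0.039, 0.999, 0.001], [-0.0, 0.001, -1.0]]
wrist_force: [-0.0, 2.7, -0.3]
gripper_width: 0.133
gripper_force: 30.0
```

apply_moves --moves '[[[0,0,0],0],[[0,0,0],0],[[0,0,0],0],[[0,0,0],0]]'

```text
time_s: 8.07
tcp_pos: [0.5983, 0.1929, 0.1906]
ee_rot: [[-0.999, -0.039, 0.0], [-0.039, 0.999, 0.0], [-0.0, 0.0, -1.0]]
wrist_force: [-1.3, 3.0, 0.4]
gripper_width: 0.136
gripper_force: 30.0
```

apply_moves --moves '[[[0,0.008,0],0],[[0,0.013,0],0],[[0,0.013,0],0],[[0,0.013,0],0],[[0,0.013,0],0]]'

```text
time_s: 8.48
tcp_pos: [0.5961, 0.2509, 0.1906]
ee_rot: [[-0.999, -0.038, -0.001], [-0.038, 0.999, -0.004], [0.001, -0.004, -1.0]]
wrist_force: [1.8, -4.8, -0.5]
gripper_width: 0.135
gripper_force: 30.0
```

apply_moves --moves '[[[0,0.01,0],0],[[0,0.008,0],0],[[0,0.004,0],0],[[0,0.002,0],0],[[0,0,0],0]]'

```text
time_s: 8.9
tcp_pos: [0.5953, 0.2719, 0.1905]
ee_rot: [[-0.999, -0.038, -0.002], [-0.038, 0.999, -0.009], [0.002, -0.009, -1.0]]
wrist_force: [4.8, -14.4, 0.9]
gripper_width: 0.136
gripper_force: 30.1
```

apply_moves --moves '[[[0,0.003,0],0],[[0,0.003,0],0],[[0,0,0],0]]'

```text
time_s: 9.15
tcp_pos: [0.5952, 0.272, 0.1905]
ee_rot: [[-0.999, -0.036, -0.005], [-0.036, 0.999, -0.019], [0.006, -0.019, -1.0]]
wrist_force: [7.5, -27.3, 0.8]
gripper_width: 0.137
gripper_force: 30.1
```

Run:
```python
from fit import *
for n in("scene","side"):
    p=imaging.capture(n); print(n,place(p,"tin_center"),place(p,"gate_grip"))
```

```text
scene [(0.66, array([296.192, 248.208]))] [(0.59, array([236.992, 237.216]))]
side [(0.65, array([243.712, 257.088]))] [(0.96, array([230.4  , 257.088])), (0.59, array([286.016, 286.992]))]
```

apply_moves --moves '[[[0,-0.005,0],0],[[0,0,0],0],[[0,0,0],0],[[0,0,0],0],[[0,0,0],0]]' --hand 0.05

```text
time_s: 9.87
tcp_pos: [0.5946, 0.2791, 0.1906]
ee_rot: [[-0.999, -0.041, 0.0], [-0.041, 0.999, 0.001], [-0.0, 0.001, -1.0]]
wrist_force: [-0.6, -0.4, -0.5]
gripper_width: 0.426
gripper_force: 0.0
```

apply_moves --moves '[[[0,0,-0.01],0],[[0,0,-0.03],0],[[0,0,-0.03],0],[[0,0,-0.03],0]]'

```text
time_s: 10.2
tcp_pos: [0.5945, 0.2785, 0.2925]
ee_rot: [[-0.999, -0.041, 0.0], [-0.041, 0.999, 0.0], [-0.0, 0.0, -1.0]]
wrist_force: [0.6, 0.3, -0.4]
gripper_width: 0.565
gripper_force: 0.0
```

Run:
```python
from fit import *
s=r.sense(); print(s['time_s'],s['tcp_pos'],s['wrist_force'])
import pickle
q=np.load('q.npy')
for n in("scene","side"):
    p=imaging.capture(n); print(n,place(p,"gate_grip"),proj(p,w(q,[[.05,.205,.206]])))
    cv2.imwrite(f'pics/g_{n}.png',p['frame'])
```

```text
10.2 [0.595 0.278 0.292] [ 0.647  0.341 -0.414]
scene [(0.91, array([237.568, 237.312]))] [[237.386 236.665]]
side [(0.58, array([230.976, 257.52 ]))] [[230.452 258.656]]
```

apply_moves --moves '[[[0.0094,-0.0352,0],0],[[0.0094,-0.0352,0],0],[[0.0094,-0.0352,0],0],[[0.0094,-0.0352,0],0],[[0.0094,-0.0352,0],0]]' --hand 0

```text
time_s: 10.82
tcp_pos: [0.5535, 0.0988, 0.2894]
ee_rot: [[-0.999, -0.04, -0.002], [-0.04, 0.999, -0.001], [0.002, -0.001, -1.0]]
wrist_force: [1.0, -0.2, 0.5]
gripper_width: 0.281
gripper_force: 0.0
```

apply_moves --moves '[[[0.0094,-0.0352,0.02],0],[[0,0,0.035],0],[[0,0,0.03],0],[[0,0,0.01],0],[[0,0,0],0]]'

```text
time_s: 11.23
tcp_pos: [0.5447, 0.0639, 0.1921]
ee_rot: [[-0.999, -0.039, -0.008], [-0.039, 0.999, -0.003], [0.008, -0.002, -1.0]]
wrist_force: [0.2, -0.1, 0.1]
gripper_width: 0.01
gripper_force: 0.0
```

Run:
```python
from fit import *
s=r.sense(); print(s['time_s'],s['tcp_pos'],s['gripper_width'])
q=np.load('q.npy'); print(w(q,[[-.022,0,.136]]))
p=imaging.capture("wrist"); im=p['frame'].copy()
t=np.array(s['tcp_pos'])
for X,c in((w(q,[[-.043,-.045,.152],[-.043,.045,.152]]),(255,0,255)),(t,(0,255,0)),([t[0],t[1],.14],(0,0,255))):
    for u in proj(p,X): cv2.circle(im,tuple(int(k) for k in u),2,c,-1)
cv2.imwrite('pics/w4.png',im)
```

```text
11.2333 [0.545 0.064 0.192] 0.010405322154764248
[[0.547 0.065 0.136]]
```

View pics/w4.png

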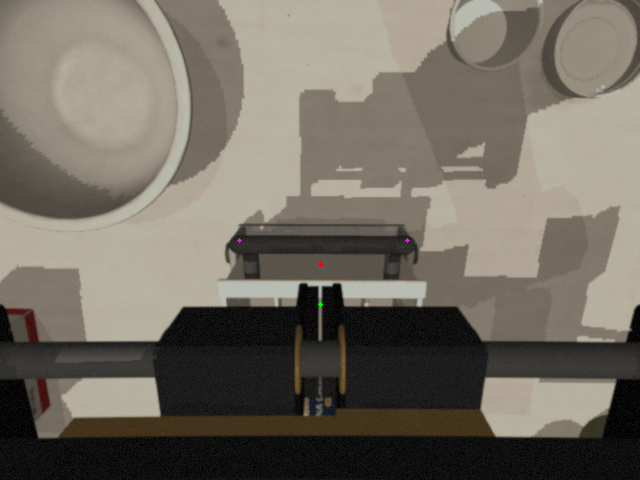

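apply_moves --moves '[[[-0.0015,0,0.02],0],[[-0.001,0,0.02],0],[[0,0,0.01],0],[[0,0,0.005],0],[[0,0,0],0]]'

```text
time_s: 11.7
tcp_pos: [0.5496, 0.0649, 0.1406]
ee_rot: [[-0.999, -0.04, -0.0], [-0.04, 0.999, -0.0], [0.0, -0.0, -1.0]]
wrist_force: [0.3, -0.0, 0.6]
gripper_width: 0.008
gripper_force: 0.0
```

apply_moves --moves '[[[0.004,0,0.004],0],[[0.005,0,0],0],[[0.006,0,0.001],0],[[0.006,0,0.003],0],[[0.006,0,0.003],0]]'

```text
time_s: 12.12
tcp_pos: [0.5286, 0.0651, 0.1323]
ee_rot: [[-0.999, -0.041, 0.016], [-0.041, 0.999, 0.004], [-0.016, 0.003, -1.0]]
wrist_force: [12.3, -1.1, -3.3]
gripper_width: 0.004
gripper_force: 6.2
```

apply_moves --moves '[[[0.0115,0,0.006],0],[[0.0105,0,0.007],0],[[0.0095,0,0.008],0],[[0.0085,0,0.0085],0],[[0.0005,0,0],0]]'

```text
time_s: 12.53
tcp_pos: [0.4914, 0.0641, 0.1025]
ee_rot: [[-0.999, -0.043, 0.024], [-0.043, 0.999, 0.006], [-0.024, 0.005, -1.0]]
wrist_force: [22.3, -4.1, -14.0]
gripper_width: 0.005
gripper_force: 10.8
```

apply_moves --moves '[[[0.007,0,0.011],0],[[0.0065,0,0.011],0],[[0.0055,0,0.011],0],[[0.002,0,0.002],0],[[0.001,0,0],0]]'

```text
time_s: 12.95
tcp_pos: [0.4768, 0.0664, 0.0723]
ee_rot: [[-0.998, -0.048, 0.037], [-0.047, 0.999, 0.011], [-0.038, 0.009, -0.999]]
wrist_force: [28.4, -8.6, -0.2]
gripper_width: 0.008
gripper_force: 13.8
```

apply_moves --moves '[[[0.003,0,0.002],0],[[0.003,0,0.002],0],[[0,0,0],0]]'

```text
time_s: 13.2
tcp_pos: [0.4768, 0.0669, 0.072]
ee_rot: [[-0.997, -0.051, 0.049], [-0.051, 0.999, 0.013], [-0.05, 0.01, -0.999]]
wrist_force: [31.9, -16.0, 12.8]
gripper_width: 0.005
gripper_force: 16.6
```

Run:
```python
from fit import *
q=np.load('q.npy')
P=[imaging.capture(n) for n in("scene","side")]
for p in P:
    a=place(p,"bin_grip")
    print([x for x in a],"pred",{t:proj(p,w(q,[[-.12*np.sin(.3666+t),0,.04+.12*np.cos(.3666+t)]]))[0].round(1) for t in(.6,.7,.8)}, place(p,"tin_center")[:2])
a=P[0]['frame'][200:330,230:390]; b=P[1]['frame'][190:320,210:370]
cv2.imwrite('pics/bin5.png',cv2.resize(np.hstack([a,b]),(800,325),interpolation=cv2.INTER_CUBIC))
```

```text
[(0.66, array([338.688, 283.488]))] pred {0.6: array([338.4, 276.4]), 0.7: array([339.6, 281. ]), 0.8: array([340.6, 285.5])} [(0.55, array([315.904, 264.096]))]
[(0.88, array([320.512, 271.584]))] pred {0.6: array([321.4, 263.6]), 0.7: array([323.5, 267.4]), 0.8: array([325.3, 271.3])} [(0.72, array([285.632, 259.584]))]
```

View pics/bin5.png

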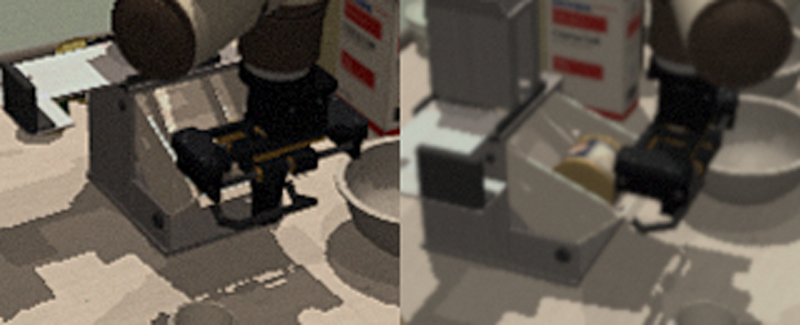

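apply_moves --moves '[[[-0.004,0,-0.003],0],[[-0.004,0,0],0],[[-0.004,0,0],0],[[-0.003,0,0],0],[[0,0,0],0]]'

```text
time_s: 13.92
tcp_pos: [0.4773, 0.0647, 0.0686]
ee_rot: [[-0.999, -0.042, 0.019], [-0.042, 0.999, 0.006], [-0.019, 0.006, -1.0]]
wrist_force: [8.8, 1.7, 5.6]
gripper_width: 0.002
gripper_force: 4.5
```

apply_moves --moves '[[[-0.004,0,-0.001],0],[[-0.004,0,0],0],[[-0.003,0,0],0],[[0,0,0],0]]'

```text
time_s: 14.25
tcp_pos: [0.4795, 0.0615, 0.0649]
ee_rot: [[-0.999, -0.039, -0.001], [-0.039, 0.999, -0.001], [0.001, -0.0, -1.0]]
wrist_force: [0.2, 0.0, -0.3]
gripper_width: 0.003
gripper_force: 0.0
```

apply_moves --moves '[[[0,0,-0.03],0],[[0,0,-0.041],0],[[0,0,-0.041],0],[[0,0,-0.041],0],[[0.01,0,-0.038],0]]'

```text
time_s: 14.67
tcp_pos: [0.4701, 0.0611, 0.2577]
ee_rot: [[-0.999, -0.039, -0.001], [-0.039, 0.999, -0.001], [0.001, -0.001, -1.0]]
wrist_force: [0.6, 0.2, 0.0]
gripper_width: 0.004
gripper_force: 0.0
```

apply_moves --moves '[[[0.01,0,-0.04],0],[[0.01,0,-0.03],0],[[0,0,0],0]]' --hand 0.075

```text
time_s: 14.92
tcp_pos: [0.4508, 0.0606, 0.3329]
ee_rot: [[-0.999, -0.04, 0.012], [-0.04, 0.999, 0.003], [-0.012, 0.003, -1.0]]
wrist_force: [0.7, 0.9, 0.2]
gripper_width: 0.151
gripper_force: 0.0
```

Run:
```python
from fit import *
q=np.load('q.npy'); s=r.sense(); print(s['tcp_pos'],s['time_s'])
def bn(X,t=.8):
    X=np.array(X,float); c,n=np.cos(t),np.sin(t)
    return w(q,np.c_[X[:,0]*c-X[:,2]*n, X[:,1], X[:,0]*n+X[:,2]*c+.04])
P=[imaging.capture(n) for n in("wrist","side")]; C=[]
for p,box in zip(P,((180,60,500,360),(200,170,360,320))):
    im=p['frame'].copy(); S=4 if p is P[1] else 2; im=cv2.resize(im,None,fx=S,fy=S,interpolation=cv2.INTER_CUBIC)
    for y in(-.065,.065):
        for zt,c in((.088,(0,255,0)),):
            cv2.polylines(im,[(proj(p,bn([[0,y,.088],[.158,y,.088],[.158,y,-.019],[0,y,0],[0,y,.088]]))*S).astype(int)],False,c,1)
    tn=bn([[.038,0,.037]]); cv2.circle(im,tuple((proj(p,tn)[0]*S).astype(int)),4,(0,0,255),-1)
    for o in(.029,-.029): cv2.circle(im,tuple((proj(p,tn+(Rz(q[2])@[0,o,0]))[0]*S).astype(int)),4,(255,0,255),-1)
    print(tn,proj(p,tn),place(p,"tin_center"),place(p,"bin_grip"))
    x0,y0,x1,y1=[k*S for k in box]; C.append(cv2.resize(im[y0:y1,x0:x1],(400,375)))
cv2.imwrite('pics/t6.png',np.hstack(C))
```

```text
[0.451 0.061 0.333] 14.9167
[[0.569 0.066 0.093]] [[320.371 300.322]] [(0.19, array([638.976, 299.28 ]))] [(0.61, array([317.312, 236.208]))]
[[0.569 0.066 0.093]] [[286.525 261.013]] [(0.58, array([279.872, 258.624]))] [(0.69, array([243.584, 189.408])), (0.61, array([314.88, 258.48])), (0.36, array([312.384, 351.216]))]
```

View pics/t6.png

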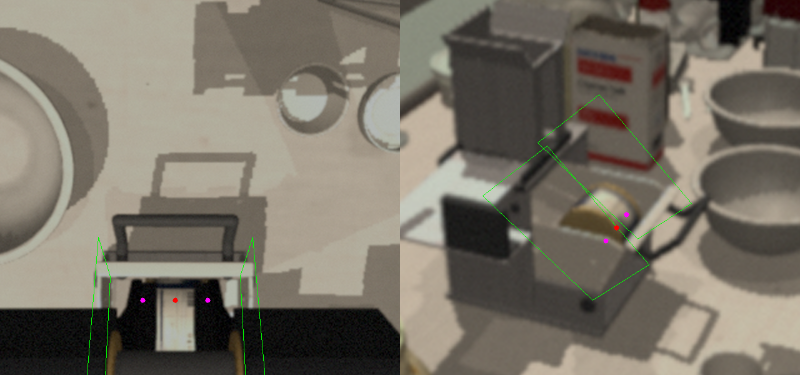

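The image shows the bin swung back part way (bar at side px ~(315,258)), so it did not quite reach its stop. I'll press the bar down from above instead.

```bash
cat > bin.py <<'E'
from fit import *
q=np.load('q.npy')
def bn(X,t=.8):
    X=np.array(X,float); c,n=np.cos(t),np.sin(t)
    return w(q,np.c_[X[:,0]*c-X[:,2]*n, X[:,1], X[:,0]*n+X[:,2]*c+.04])
def tilt(names=("wrist","scene","side")):
    o=[]
    for n in names:
        p=imaging.capture(n)
        g=proj(p,bn([[-.043,0,.112]],.5))[0]
        a=[u for c,u in place(p,"bin_grip") if np.hypot(*(u-g))<45]
        if a: o.append((p,n,a[0]))
    f=lambda t:np.concatenate([proj(p,bn([[-.043,0,.112]],t[0]))[0]-u for p,n,u in o])
    s=least_squares(f,[.5],loss='soft_l1'); print('tilt',s.x[0],[n for _,n,_ in o],s.fun if 0 else f(s.x).round(1)); return s.x[0]
E
python3 - <<'E'
from bin import *
t=tilt(); print(bn([[-.043,0,.112]],t),r.sense()['tcp_pos'])
E
```

```text
tilt 0.4216134302353157 ['wrist', 'scene', 'side'] [ 0.4 -0.3 -0.4 -1.9  4.1 -0.7]
[[0.484 0.063 0.125]] [0.45  0.061 0.326]
```

apply_moves --moves '[[[-0.014,0.001,0.02],0],[[-0.014,0,0.035],0],[[0,0,0.04],0],[[0,0,0.04],0],[[0,0,0.03],0]]' --hand 0

```text
time_s: 15.93
tcp_pos: [0.4765, 0.0622, 0.1579]
ee_rot: [[-0.999, -0.038, -0.003], [-0.038, 0.999, -0.001], [0.003, -0.001, -1.0]]
wrist_force: [0.1, -0.2, -0.1]
gripper_width: 0.496
gripper_force: 0.0
```

apply_moves --moves '[[[0,0,0.01],0],[[0,0,0.005],0],[[0,0,0],0]]'

```text
time_s: 16.18
tcp_pos: [0.4775, 0.0625, 0.1451]
ee_rot: [[-0.999, -0.039, -0.002], [-0.039, 0.999, -0.001], [0.002, -0.001, -1.0]]
wrist_force: [1.2, 0.8, -0.1]
gripper_width: 0.267
gripper_force: 0.0
```

apply_moves --moves '[[[0,0,0.004],0],[[0,0,0.004],0],[[0,0,0.004],0],[[0.001,0,0.005],0],[[0.002,0,0.006],0]]'

```text
time_s: 16.6
tcp_pos: [0.4745, 0.0626, 0.1242]
ee_rot: [[-0.999, -0.04, -0.001], [-0.04, 0.999, -0.0], [0.001, -0.0, -1.0]]
wrist_force: [-11.3, 3.1, 20.6]
gripper_width: 0.01
gripper_force: 10.0
```

apply_moves --moves '[[[0.004,0,0.006],0],[[0.004,0,0.006],0],[[0.004,0,0.007],0],[[0.003,0,0.007],0],[[0,0,0],0]]'

```text
time_s: 17.02
tcp_pos: [0.457, 0.0614, 0.0965]
ee_rot: [[-0.999, -0.039, -0.004], [-0.039, 0.999, -0.001], [0.004, -0.001, -1.0]]
wrist_force: [-1.3, 0.2, 1.7]
gripper_width: 0.007
gripper_force: 0.5
```

apply_moves --moves '[[[0.001,0,0.003],0],[[0,0,0.003],0],[[0,0,0.003],0],[[0,0,0.002],0],[[0,0,0],0]]'

```text
time_s: 17.43
tcp_pos: [0.4571, 0.0613, 0.0913]
ee_rot: [[-0.999, -0.042, -0.003], [-0.042, 0.999, -0.003], [0.003, -0.003, -1.0]]
wrist_force: [-20.9, 1.8, 46.2]
gripper_width: 0.004
gripper_force: 23.3
```

Run:
```python
from bin import *
tilt(); tilt(("scene","side"))
```

```text
tilt 0.8204823447222573 ['scene', 'side'] [ 0.8  0.1  2.4 -0.6]
tilt 0.7941479426224429 ['scene', 'side'] [ 1.2 -1.3  5.5  0.4]
```

apply_moves --moves '[[[0,0,-0.005],0],[[0,0,-0.01],0],[[0,0,-0.02],0],[[0,0,-0.04],0],[[0,0,-0.04],0]]'

```text
time_s: 18.35
tcp_pos: [0.4579, 0.0616, 0.2014]
ee_rot: [[-0.999, -0.039, -0.003], [-0.039, 0.999, -0.001], [0.003, -0.001, -1.0]]
wrist_force: [1.4, -0.1, -0.2]
gripper_width: 0.008
gripper_force: 0.0
```

apply_moves --moves '[[[0,0,-0.04],0],[[0,0,-0.04],0],[[0,0,-0.03],0],[[0,0,0],0],[[0,0,0],0]]' --hand 0.075

```text
time_s: 18.77
tcp_pos: [0.4595, 0.0624, 0.3127]
ee_rot: [[-0.999, -0.039, 0.005], [-0.039, 0.999, 0.003], [-0.005, 0.002, -1.0]]
wrist_force: [-0.4, 0.3, -1.4]
gripper_width: 0.297
gripper_force: 0.0
```

Run:
```python
from bin import *
t=tilt(); tn=bn([[.038,0,.037]])[0]
for n in("wrist","side","scene"):
    p=imaging.capture(n); print(n,proj(p,tn),place(p,"tin_center"),[ (d['confidence'],np.array(d['extent'])*[640,480,640,480]) for d in models.cut_out(p,"tin")])
print(tn,r.sense()['tcp_pos'])
```

```text
tilt 0.7793164410923858 ['wrist', 'scene', 'side'] [ 0.8 -0.6  0.8 -2.3  3.1 -0.6]
wrist [[320.57  307.074]] [] [(0.71, array([292.672, 275.616,  56.896,  64.704]))]
side [[286.525 261.013]] [(0.84, array([286.592, 259.68 ]))] [(0.64, array([272.   , 239.712,  35.392,  30.624])), (0.5, array([187.008, 168.096, 146.176, 137.184]))]
scene [[318.109 264.001]] [(0.8, array([318.72 , 264.384]))] [(0.6, array([304.192, 249.792,  30.016,  27.6  ])), (0.29, array([111.104, 235.2  ,  76.608, 112.416]))]
[0.569 0.066 0.093] [0.459 0.062 0.311]
```

Run:
```python
from bin import *
P={n:imaging.capture(n) for n in("scene","side","wrist")}
def crop(p,box,size,wall=True):
    S=5; im=cv2.resize(p['frame'],None,fx=S,fy=S,interpolation=cv2.INTER_CUBIC)
    if wall:
        for y in(-.065,.065):
            for zt,c in((.088,(0,255,0)),(.044,(0,255,255))):
                for x in np.linspace(0,.158,9):
                    cv2.circle(im,tuple((proj(p,bn([[x,y,zt]]))[0]*S).astype(int)),4,c,-1)
    x0,y0,x1,y1=[k*S for k in box]; return cv2.resize(im[y0:y1,x0:x1],size)
a=crop(P['side'],(230,190,330,310),(400,480)); b=crop(P['scene'],(265,200,345,308),(220,297)); b=crop(P['wrist'],(220,200,420,400),(400,300))
c=crop(P['scene'],(350,200,490,310),(382,300),False)
im=np.zeros((600,800,3),np.uint8); im[:480,:400]=a; im[:300,400:]=b; im[300:,400:782]=c
cv2.imwrite('pics/last.png',im)
for n in P: print(n,[(c,u,onz(P[n],u,0)[:2]) for c,u in place(P[n],"bowl")])
```

```text
scene [(0.67, array([396.672, 297.408]), array([ 0.451, -0.116])), (0.6, array([441.984, 263.712]), array([ 0.536, -0.344])), (0.53, array([308.096, 336.624]), array([0.413, 0.179]))]
side [(0.9, array([343.616, 227.52 ]), array([ 0.543, -0.355])), (0.73, array([346.624, 265.104]), array([ 0.455, -0.123])), (0.46, array([285.184, 279.024]), array([0.594, 0.022]))]
wrist []
```

View pics/last.png

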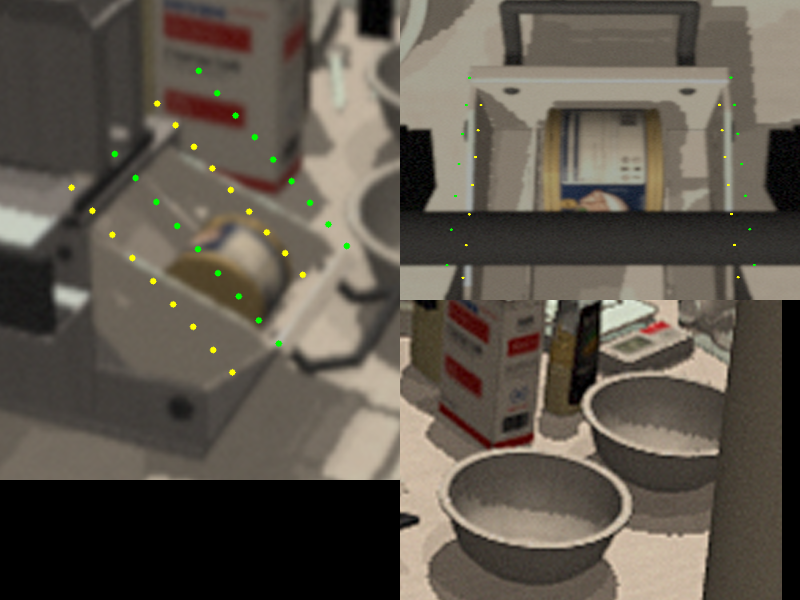

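The crop shows the walls tapering back. The tin is centred, and the far bowl at scene px (442,266) is upright beside the salt and sauce. Two candidates: near bowl (396,297) at 0.47 m, far bowl (442,266) at 0.64 m from the base, so the far one is meant.

apply_moves --moves '[[[-0.033,0,0],0],[[-0.033,0,0],0],[[-0.033,0,0],0],[[0,0,0],0],[[0,0,0],0]]' --hand 0.075

```text
time_s: 20.23
tcp_pos: [0.5586, 0.0659, 0.3093]
ee_rot: [[-0.999, -0.038, -0.003], [-0.038, 0.999, -0.001], [0.003, -0.001, -1.0]]
wrist_force: [-0.6, -0.2, -0.2]
gripper_width: 0.862
gripper_force: 0.0
```

apply_moves --moves '[[[0,0,0.035],0],[[0,0,0.035],0],[[0,0,0.035],0],[[0,0,0.03],0],[[0,0,0],0]]'

```text
time_s: 20.65
tcp_pos: [0.5526, 0.0648, 0.1703]
ee_rot: [[-0.999, -0.038, -0.013], [-0.038, 0.999, -0.003], [0.013, -0.002, -1.0]]
wrist_force: [-0.9, 0.1, -1.1]
gripper_width: 0.859
gripper_force: 0.0
```

apply_moves --moves '[[[0,0.001,0.025],0],[[0,0,0.025],0],[[0,0,0.015],0],[[0,0,0.006],0],[[0,0,0],0]]'

```text
time_s: 21.07
tcp_pos: [0.5576, 0.0669, 0.1056]
ee_rot: [[-0.999, -0.04, -0.0], [-0.04, 0.999, -0.0], [0.0, -0.0, -1.0]]
wrist_force: [-0.8, 0.6, -0.0]
gripper_width: 0.863
gripper_force: 0.0
```

apply_moves --moves '[[[0,0,0.008],0],[[0,0,0.006],0],[[0,0,0.003],0],[[0,0,0],0]]'

```text
time_s: 21.4
tcp_pos: [0.5575, 0.0668, 0.0879]
ee_rot: [[-0.999, -0.039, -0.0], [-0.039, 0.999, -0.0], [0.0, -0.0, -1.0]]
wrist_force: [-0.1, 0.6, 0.2]
gripper_width: 0.865
gripper_force: 0.0
```

apply_moves --moves '[[[0,0,0],0],[[0,0,0],0],[[0,0,0],0],[[0,0,0],0],[[0,0,0],0]]' --hand 0.04

```text
time_s: 21.82
tcp_pos: [0.5579, 0.067, 0.0884]
ee_rot: [[-0.999, -0.039, 0.001], [-0.039, 0.999, 0.0], [-0.001, 0.0, -1.0]]
wrist_force: [-0.2, -0.2, -0.1]
gripper_width: 0.662
gripper_force: 30.0
```

apply_moves --moves '[[[0,0,0],0],[[0,0,0],0],[[0,0,0],0]]'

```text
time_s: 22.07
tcp_pos: [0.5579, 0.067, 0.0883]
ee_rot: [[-0.999, -0.039, 0.001], [-0.039, 0.999, 0.0], [-0.001, 0.0, -1.0]]
wrist_force: [-0.5, 0.4, 2.1]
gripper_width: 0.663
gripper_force: 30.0
```

apply_moves --moves '[[[0,0,-0.005],0],[[0,0,-0.015],0],[[0,0,-0.025],0],[[0,0,-0.03],0],[[0,0,-0.03],0]]'

```text
time_s: 22.48
tcp_pos: [0.5566, 0.0665, 0.1932]
ee_rot: [[-0.999, -0.039, -0.003], [-0.039, 0.999, -0.001], [0.003, -0.001, -1.0]]
wrist_force: [1.2, 0.7, -1.6]
gripper_width: 0.663
gripper_force: 30.0
```

apply_moves --moves '[[[0,0,-0.035],0],[[0,0,-0.035],0],[[0,0,-0.035],0],[[0,0,-0.025],0],[[0,0,0],0]]'

```text
time_s: 22.9
tcp_pos: [0.5598, 0.067, 0.3296]
ee_rot: [[-0.999, -0.04, 0.011], [-0.04, 0.999, 0.002], [-0.011, 0.002, -1.0]]
wrist_force: [0.8, 1.0, -0.9]
gripper_width: 0.669
gripper_force: 30.0
```

Run:
```python
from bin import *
tilt(("scene","side")); s=r.sense(); print(s['tcp_pos'],s['gripper_width'],s['wrist_force'])
```

```text
tilt 0.7717553042997229 ['scene', 'side'] [-1.5 -0.3  3.9  0.2]
[0.557 0.067 0.321] 0.6617452640358134 [ 0.994  0.743 -1.854]
```

apply_moves --moves '[[[0.0111,-0.0348,0],0],[[0.0111,-0.0348,0],0],[[0.0111,-0.0348,0],0],[[0.0111,-0.0348,0],0],[[0.0111,-0.0348,0],0]]'

```text
time_s: 23.52
tcp_pos: [0.5075, -0.1105, 0.3209]
ee_rot: [[-0.999, -0.04, -0.004], [-0.04, 0.999, 0.0], [0.004, 0.0, -1.0]]
wrist_force: [0.5, -0.4, -2.0]
gripper_width: 0.664
gripper_force: 30.0
```

apply_moves --moves '[[[0.0111,-0.0348,0],0],[[0.0111,-0.0348,0],0],[[0.0111,-0.0348,0],0],[[0.0111,-0.0348,0],0],[[0,0,0],0]]'

```text
time_s: 23.93
tcp_pos: [0.4675, -0.2544, 0.3207]
ee_rot: [[-0.999, -0.033, -0.006], [-0.033, 0.999, -0.0], [0.006, 0.0, -1.0]]
wrist_force: [-0.1, 1.5, -2.1]
gripper_width: 0.667
gripper_force: 30.0
```

Run:
```python
from fit import *
s=r.sense(); print(s['tcp_pos'],s['time_s'])
p=imaging.capture("wrist")
print(place(p,"bowl"),[onz(p,u,0)[:2] for c,u in place(p,"bowl")])
for n in("wrist","scene","side"):
    p=imaging.capture(n)
    for d in models.cut_out(p,"bowl")[:3]:
        R=d['region'].astype(np.uint8); cs=max(cv2.findContours(R,0,2)[0],key=cv2.contourArea)[:,0,:]
        h=cv2.convexHull(cs)[:,0,:]
        X=np.array([onz(p,u,.082)[:2] for u in h])
        # rim circle r=.095: robust fit
        f=lambda c:np.hypot(*(X-c).T)-.095
        l=least_squares(f,X.mean(0),loss='soft_l1',f_scale=.003)
        print(n,round(d['confidence'],2),h.min(0),h.max(0),'rim',l.x,np.median(abs(f(l.x))))
```

```text
[ 0.468 -0.254  0.321] 23.9333
[(0.91, array([430.4  , 182.688])), (0.63, array([243.584, 235.296]))] [array([ 0.458, -0.12 ]), array([ 0.533, -0.35 ])]
wrist 0.95 [355  92] [543 276] rim [ 0.455 -0.12 ] 0.0007210811686384905
wrist 0.65 [136 162] [311 324] rim [ 0.529 -0.349] 0.0007607131404052253
wrist 0.52 [240 252] [399 339] rim [ 0.597 -0.245] 0.0019013459898183788
scene 0.92 [363 254] [423 304] rim [ 0.433 -0.093] 0.019425905524722696
scene 0.8 [469 234] [481 262] rim [ 0.505 -0.336] 0.006532291321747916
side 0.77 [321 197] [375 229] rim [ 0.527 -0.341] 0.007264256321501933
side 0.65 [317 227] [379 271] rim [ 0.454 -0.114] 0.006901698134229264
```

apply_moves --moves '[[[-0.0161,-0.0321,0],0],[[-0.0161,-0.0321,0],0],[[-0.0161,-0.0321,0],0],[[0,0,0.03],0],[[0,0,0.035],0]]'

```text
time_s: 24.8
tcp_pos: [0.525, -0.3461, 0.2592]
ee_rot: [[-0.999, -0.039, 0.006], [-0.039, 0.999, -0.003], [-0.006, -0.003, -1.0]]
wrist_force: [0.3, -0.1, -3.5]
gripper_width: 0.668
gripper_force: 30.0
```

apply_moves --moves '[[[0,0,0.035],0],[[0,0,0.035],0],[[0,0,0.02],0],[[0,0,0],0],[[0,0,0],0]]'

```text
time_s: 25.22
tcp_pos: [0.5224, -0.344, 0.1676]
ee_rot: [[-0.999, -0.041, -0.002], [-0.041, 0.999, -0.0], [0.002, 0.0, -1.0]]
wrist_force: [0.3, 0.4, -1.5]
gripper_width: 0.665
gripper_force: 30.0
```

Run:
```python
from fit import *
s=r.sense(); T=np.array(s['tcp_pos']); print(T,s['time_s'])
rs=[]
for n in("scene","side"):
    p=imaging.capture(n); a=place(p,"tin_center"); X=T+[.011,0,.0047]; print(n,a[:2],proj(p,X))
    if a: rs.append(ray(p,a[0][1]))
    for d in models.cut_out(p,"tin")[:1]: print('tin box',np.array(d['extent'])*[640,480,640,480])
if len(rs)==2: print(tri(rs))
```

```text
[ 0.522 -0.344  0.168] 25.2167
scene [(0.78, array([449.28 , 211.824]))] [[450.06  212.481]]
tin box [453.568 198.912  14.208  24.576]
side [(0.55, array([345.984, 182.112]))] [[348.17  183.754]]
tin box [336.704 172.512  24.     22.176]
(array([ 0.542, -0.349,  0.172]), [np.float64(0.0024622697401786332), np.float64(0.0024622697401787417)])
```

apply_moves --moves '[[[0.005,-0.005,0.015],0],[[0,0,0.025],0],[[0,0,0.025],0],[[0,0,0.02],0],[[0,0,0],0]]'

```text
time_s: 25.93
tcp_pos: [0.5148, -0.3482, 0.0792]
ee_rot: [[-0.999, -0.038, -0.007], [-0.038, 0.999, 0.004], [0.007, 0.004, -1.0]]
wrist_force: [-1.2, -0.5, -2.1]
gripper_width: 0.665
gripper_force: 30.0
```

apply_moves --moves '[[[0,0,0.012],0],[[0,0,0.008],0],[[0,0,0.004],0],[[0,0,0],0],[[0,0,0],0]]'

```text
time_s: 26.35
tcp_pos: [0.5179, -0.3498, 0.0599]
ee_rot: [[-0.999, -0.04, 0.001], [-0.04, 0.999, -0.001], [-0.001, -0.001, -1.0]]
wrist_force: [-0.3, -0.3, -1.6]
gripper_width: 0.662
gripper_force: 30.0
```

apply_moves --moves '[[[0,0,0.008],0],[[0,0,0.006],0],[[0,0,0.004],0],[[0,0,0],0],[[0,0,0],0]]'

```text
time_s: 26.77
tcp_pos: [0.5172, -0.3495, 0.0406]
ee_rot: [[-0.999, -0.039, -0.001], [-0.039, 0.999, 0.0], [0.001, 0.0, -1.0]]
wrist_force: [-0.4, -0.2, -1.3]
gripper_width: 0.661
gripper_force: 30.0
```

apply_moves --moves '[[[0,0,0.003],0],[[0,0,0.002],0],[[0,0,0],0]]'

```text
time_s: 27.02
tcp_pos: [0.5172, -0.3494, 0.0356]
ee_rot: [[-0.999, -0.039, -0.001], [-0.039, 0.999, 0.0], [0.001, 0.0, -1.0]]
wrist_force: [0.6, 0.8, -1.5]
gripper_width: 0.663
gripper_force: 30.0
```

apply_moves --moves '[[[0,0,0.001],0],[[0,0,0.001],0],[[0,0,0],0]]'

```text
time_s: 27.27
tcp_pos: [0.5176, -0.3496, 0.035]
ee_rot: [[-0.999, -0.04, 0.0], [-0.04, 0.999, -0.0], [-0.0, -0.0, -1.0]]
wrist_force: [-1.3, 1.6, 4.3]
gripper_width: 0.662
gripper_force: 30.0
```

apply_moves --moves '[[[0,0,0.001],0],[[0,0,0],0],[[0,0,0],0]]'

```text
time_s: 27.52
tcp_pos: [0.5176, -0.3496, 0.0349]
ee_rot: [[-0.999, -0.04, 0.001], [-0.04, 0.999, -0.001], [-0.0, -0.001, -1.0]]
wrist_force: [-2.8, 2.5, 7.8]
gripper_width: 0.665
gripper_force: 30.0
```

apply_moves --moves '[[[0,0,-0.0015],0],[[0,0,0],0],[[0,0,0],0],[[0,0,0],0],[[0,0,0],0]]' --hand 0.072

```text
time_s: 27.93
tcp_pos: [0.5175, -0.3496, 0.0343]
ee_rot: [[-0.999, -0.039, -0.0], [-0.039, 0.999, 0.0], [0.0, 0.0, -1.0]]
wrist_force: [-0.4, -0.0, -0.1]
gripper_width: 0.822
gripper_force: 0.0
```

apply_moves --moves '[[[0,0,0],0],[[0,0,0],0],[[0,0,0],0]]'

```text
time_s: 28.18
tcp_pos: [0.5174, -0.3495, 0.0344]
ee_rot: [[-0.999, -0.039, -0.0], [-0.039, 0.999, 0.0], [0.0, 0.0, -1.0]]
wrist_force: [-0.9, 0.1, -0.0]
gripper_width: 0.828
gripper_force: 0.0
```

apply_moves --moves '[[[0,0,-0.01],0],[[0,0,-0.02],0],[[0,0,-0.035],0],[[0,0,-0.04],0],[[0,0,-0.04],0]]'

```text
time_s: 28.6
tcp_pos: [0.5169, -0.3494, 0.1815]
ee_rot: [[-0.999, -0.039, -0.001], [-0.039, 0.999, 0.0], [0.001, 0.0, -1.0]]
wrist_force: [0.8, 0.0, -0.8]
gripper_width: 0.826
gripper_force: 0.0
```

apply_moves --moves '[[[0,0,-0.04],0],[[0.02,0,-0.035],0],[[0.03,0,-0.02],0],[[0,0,0],0],[[0,0,0],0]]'

```text
time_s: 29.02
tcp_pos: [0.467, -0.3518, 0.2775]
ee_rot: [[-0.999, -0.038, 0.005], [-0.038, 0.999, -0.002], [-0.005, -0.002, -1.0]]
wrist_force: [0.9, -0.9, -0.3]
gripper_width: 0.828
gripper_force: 0.0
```

Run:
```python
from bin import *
tilt(("scene","side")); s=r.sense(); print(s['tcp_pos'],s['time_s'],s['wrist_force'])
for n in("wrist","side","scene"):
    p=imaging.capture(n)
    print(n,'tin',[(c,u.round(),onz(p,u,.04)[:2]) for c,u in place(p,"tin_center")[:2]],'bowl',[(c,u.round(),onz(p,u,0)[:2]) for c,u in place(p,"bowl")[:3]])
    print('gate',place(p,"gate_grip")[:1],proj(p,w(q,[[.05,.205,.206]])))
```

```text
tilt 0.8088784466014356 ['scene', 'side'] [-0.7 -0.9  4.   0.6]
[ 0.468 -0.351  0.273] 29.2167 [ 0.329 -0.16  -0.594]
wrist tin [] bowl []
gate [] [[1256.341  497.019]]
side tin [(0.57, array([189., 399.]), array([0.566, 0.529])), (0.51, array([346., 217.]), array([ 0.538, -0.36 ]))] bowl [(0.83, array([346., 228.]), array([ 0.535, -0.356])), (0.82, array([345., 264.]), array([ 0.46 , -0.128])), (0.6, array([283., 231.]), array([ 0.725, -0.244]))]
gate [(0.9, array([228.8  , 255.696]))] [[230.452 258.656]]
scene tin [] bowl [(0.58, array([396., 298.]), array([ 0.452, -0.113]))]
gate [(0.88, array([236.992, 235.2  ]))] [[237.386 236.665]]
```

```bash
python3 -c "
from station import r; print(r.finish_job())"
```

```text
the job is handed in; nothing more can be done
None
```

I handed the job in at about 29 s on the robot's clock (limit 72 s). The gate is out against its stop, the bin is tilted fully forward, and the tin is in the far bowl, as far as the last camera check shows. The bin swung back once after a short first pull, so I pressed it down to its stop before taking the tin out.

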